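# Open the enclosure's flap and switch on the main switch

## Task

Flip the hinged flap of the enclosure up and over with a fingertip until it leans back open and stays there by itself, then push the wide main switch lever inside fully over towards the hinge to turn it on. Only push, gently: grip or lift nothing, leave the enclosure where it lies, and leave the three narrow breaker levers and everything else on the bench alone.

Things in the scene. Friction and masses are not known exactly. Their poses are not given: they have to be found in the camera images.
- enclosure: white enclosure lying on its back, loose on the bench: open-topped shell 180 (x) x 220 (y) x 95 (z) mm, walls 4 mm, about 1.6 kg. Origin under its centre; +x points from the pull lip to the hinge, z up. Hinge along y at x = +90, z = 95.5 mm. Pale grey devices (84 mm long in x, top 46 mm long in x at z = 62 mm) stand in a row at x = 0; in front of x = -23 mm nothing inside rises above z = 42 mm
- flap (a joint): angle of the hinged flap (rad): 0 shut, 1.57 upright, 2.0 at its open stop, leaning back beyond the hinge. A flat plate 180 x 220 x 4 mm, grey rim, smoked window, about 0.14 kg, no latch or spring: it falls shut if left below about 1.5 and falls on to its stop if left beyond about 1.65. Lifting it by the lip takes about 1 N
- flap_hinge (a point): middle of the flap's hinge line, level with the shut flap's underside; its axes turn with the flap (x from lip to hinge, y along the hinge, z out of the flap's upper face)
- flap_lip (a point): middle of the free edge of the flap's pull lip, on its underside, 205 mm from the hinge. The lip is 90 mm wide (y), 4 mm thick and sticks out 25 mm past the enclosure's front wall; under it 95 mm are free when shut. The lip side faces the robot's right (-y), give or take 0.4 rad
- main_switch (a joint): angle of the main switch's lever (rad): 0 off, leaning 0.55 rad towards the lip; 1.1 on, leaning 0.55 rad towards the hinge; it starts between 0 and 0.2. A black bar 46 mm wide (y), 7 mm thick, 24 mm long from its pivot at x = 0, y = -38, z = 62 mm of the enclosure, on the 54 mm wide device. Stays where it is left; takes 2 to 3 N at its tip
- main_switch_tip (a point): middle of the free end of the main switch's lever, 82 mm above the bench at either end of its travel, 86 mm at mid travel
- toggle0 (a joint): angle of the narrow lever (9 mm wide, 24 mm long) of the single-pole breaker at y = +12 mm in the enclosure, to be left alone; 0 leaning to the lip side, 1.1 to the hinge side
- toggle1 (a joint): angle of the narrow lever (9 mm wide, 24 mm long) of the single-pole breaker at y = +34 mm in the enclosure, to be left alone; 0 leaning to the lip side, 1.1 to the hinge side
- toggle2 (a joint): angle of the narrow lever (9 mm wide, 24 mm long) of the single-pole breaker at y = +56 mm in the enclosure, to be left alone; 0 leaning to the lip side, 1.1 to the hinge side
- spare_breaker: bystander: loose single-pole breaker, 84 x 18 x 63 mm, pale grey, standing within about 0.2 m of the enclosure; origin under its centre
- screwdriver: bystander: screwdriver with a red handle lying near the enclosure; origin under its middle, x towards the blade
- terminal_strip: bystander: grey strip of terminal blocks, 50 x 80 x 39 mm, near the enclosure; origin under its centre
- tape_roll: bystander: black roll of tape lying flat, 72 mm across, 19 mm high; origin under its centre
- carton: bystander: cardboard carton, 90 x 120 x 60 mm; origin under its centre
- spray_can: bystander: blue can, 54 mm across, 150 mm tall; origin under its centre
- screw_cup: bystander: small grey bowl, 70 mm across, 50 mm high; origin under its centre

How it is judged:
On the way, in this order (a step that is already met when the one before it is completed fails the run):
1. the flap leans back open past upright (over 1.75 rad) with nothing holding it, the main switch still off (value of joint flap above 1.75 rad and contact force between each of the fingers, the arm and flap below 0.1 N and value of joint main_switch below 0.5 rad), for 0.3 s.
2. the main switch lever is over to on (value of joint main_switch above 0.95 rad), for 0.2 s.
At the end, for the whole second after the job is handed in: the flap rests open beyond 1.75 rad, the main switch is on (over 0.95 of 1.1 rad), and the enclosure is at rest, flat on the bench and within 40 mm of where it began (value of joint flap above 1.75 rad and value of joint main_switch above 0.95 rad and velocity of joint flap between -0.1 and 0.1 rad/s and distance of enclosure from where it was at the start of the episode below 0.04 m and angle between enclosure's own z axis and vertical below 0.06 rad and linear speed of enclosure below 0.02 m/s); the robot touches nothing.
It fails at once if the enclosure is lifted by more than 12 mm, tipped by more than 0.12 rad or shifted by more than 40 mm (height (world z) of enclosure above 0.012 m or angle between enclosure's own z axis and vertical above 0.12 rad or distance of enclosure from where it was at the start of the episode above 0.04 m).
It fails at once if the flap or the main switch is gripped or pushed with more than 30 N (contact force between the fingers and flap above 30 N or contact force between the fingers and main_switch above 30 N).
It fails at once if a narrow breaker lever is pushed (touched with more than 1.5 N) (contact force between any of the fingers, the arm and toggle0 above 1.5 N or contact force between any of the fingers, the arm and toggle1 above 1.5 N or contact force between any of the fingers, the arm and toggle2 above 1.5 N).
It fails at once if a bystander is pushed away or lifted by more than 30 mm (distance of any of spare_breaker, screwdriver, terminal_strip, tape_roll, carton, spray_can, screw_cup from where it was at the start of the episode above 0.03 m).
It also fails if it takes over 58 s, if anything falls off the work surface, if the arm or the gripper's body presses on something with over 40 N, if the wrist force passes 120 N, or if a joint passes its speed limit or range.

## Robot

A 7-joint arm with a two-finger parallel gripper is mounted at the origin on the work surface. World frame = base frame: x ahead of the robot, y to its left, z up, the work surface at z = 0. Lengths are in m, angles in rad, forces in N, time in s.
With the tool pointing down it reaches from about 0.425 to 0.875 m from the base axis. Payload 8.4 kg.
Tool frame: the origin (TCP) lies on the centre line of the jaws, within the pads' length; the fingertips stand 22 mm ahead of it and the grasp point (between the pads) lies 3 mm ahead of it (r.tcp_to_tips is the distance from the TCP to the fingertips, in m); z points along the fingers, y is the line along which they close (so a half turn about z gives the same grasp; the last joint's range is limited). The gripper opens to 87 mm and grips with 3 to 60 N. Pads are 19 mm wide; open, the fingers measure 117 mm over their backs; the gripper's body (75 mm by 190 mm) begins 51 mm behind the grasp point.
Start: joints at [-1.355, 0.333, 0.04, 1.465, -0.013, 1.343, -0.059], TCP at [0.201, 0.618, 0.245] pointing down, gripper open.
Joint ranges: [-2.58, 2.58], [-0.38, 2.09], [-1.3, 1.39], [0.25, 2.4], [-1.5, 4.64], [0.08, 2.09], [-2.65, 2.65]. Speed limits (rad/s): [2.22, 2.22, 2.79, 2.79, 3.14, 3.14, 3.14].

## Interface

Orientations are given as a unit quaternion [x, y, z, w].
In Python, from plant import r, vision, models gives the robot as it stands.
- The arm moves only by the tool play_rows, never from a script. Its argument "moves" is a list of rows, each an object of numbers: "dx", "dy", "dz": the shift along the tool's x, y, z in units of 25 mm (1.0 is 25 mm); "spin": the turn about the tool's z in rad; "grip": the opening in per cent of the stroke, from 0 (shut) to 100 (fully open). A call has 1 to 10 rows; each row shifts and turns the commanded pose from where the row before left it, along the tool's axes as they then stand; what a row does not reach is not made up. A row lasts 1/12 s, in which the tool goes at most 41.7 mm and 7.16 degrees, less where a joint would pass 70% of its speed; a pose out of reach is approached as far as the arm can. A call is refused whole if a number of a shift passes 1 or a number of a turn 0.125, either way. A call with a gripper value outside its range is refused whole. The fingers move at their own pace and stop on an object; the grip force is fixed at half the most. Time passes only in rows, so rows that do not move let the fingers close. It gives the time, the measured TCP pose, the force, the opening and the grip force at its end, in the units of the state.
- r.observe(): the state, without advancing time (a new reading comes with each control period).
- vision.camera(name): name is "side" or "top"; returns a dict with "frame" (400x640x3 uint8, blue, green, red), "camera_matrix" (3x3 intrinsics, pixels), "cam_to_world" (4x4, takes a point from camera to world coordinates). Camera axes: x right, y down, z forward; pixel columns grow to the right and rows downward; lengths in m; the calibration is good to about 2 mm. A picture is of the moment at which its call begins. There is no depth.
- r.close_job(): hands the job in; it is judged then, once.
Trained networks look in a picture, given as the dict that the camera call returned (one of the last four; its "shot" number tells which), for a name from the list of things; names that differ only in an ending like _2 or _b are one class to them, and where a whole thing is asked for, a point or a joint stands for the part that bears it (a point fixed in the world has none). Each returns a list of dicts, best first, with "confidence" (0 to 1); they miss things now and then, are a little off and sometimes report something else, mostly with a low value. They report only what shows in the picture. A call takes as long as a camera call.
- models.boxes_of(label, picture): "location" ([column, row] in pixels, amid what is visible of it).
- models.place_of(label, picture): "location" ([column, row] in pixels: a listed point, or the origin of a listed thing).
The state is a dict: "clock": time; "joints": joint angles; "joint_vel": joint speeds; "effort": joint torques, N m; "eef_pos": TCP position; "tool_rot": TCP orientation; "wrist_force": force on the tool from outside, world axes, zero at the start; "moment": the same for the moment, N m; "grip_width": opening from 0.0 (shut) to 1.0 (fully open); "gripper_force": force on a finger pad.
Only numpy, scipy, OpenCV 4.12 (cv2) and the standard library are available. Lean on these libraries where they do the work, as an engineer would, in place of code of your own. Each camera call takes 0.05 s, during which the arm holds its last target. There are 200 camera calls.

## Working session

There is one attempt and no reset: what is moved stays moved. The work goes in short steps, Python scripts to look and compute and a tool call to move; the robot and the scene stay as the last step left them, time stands still between calls to the robot, and variables do not carry over. Pictures are saved under pics/ and viewed, at most 11 in all, crops included, and the job is handed in when it is done.

Besides the shell and the picture viewer there is one more tool, called after "Emit:" as name(argument=value, ...) on one line, values as JSON. play_rows: Moves the arm, as the interface text tells. Its arguments: {"type":"object","properties":{"moves":{"type":"array","items":{"type":"object","properties":{"dx":{"type":"number"},"dy":{"type":"number"},"dz":{"type":"number"},"spin":{"type":"number"},"grip":{"type":"number"}}}}},"required":["moves"]}

```bash
mkdir -p pics; cat > h.py <<'E'
import numpy as np, cv2
from plant import r, vision, models
from scipy.spatial.transform import Rotation as R
def ray(c,px):
    K=np.array(c["camera_matrix"]);T=np.array(c["cam_to_world"])
    d=T[:3,:3]@np.linalg.inv(K)@np.array([px[0],px[1],1.]);return T[:3,3],d
def atz(c,px,z):
    o,d=ray(c,px);return o+d*(z-o[2])/d[2]
def proj(c,p):
    T=np.linalg.inv(np.array(c["cam_to_world"]));q=np.array(c["camera_matrix"])@(T[:3,:3]@np.array(p)+T[:3,3]);return q[:2]/q[2]
E
python3 - <<'E'
from h import *
s=r.observe();print(s)
t=vision.camera("top");d=vision.camera("side")
cv2.imwrite("pics/a.png",t["frame"]);cv2.imwrite("pics/b.png",d["frame"])
zs=dict(enclosure=0,flap_hinge=.0955,flap_lip=.0955,main_switch_tip=.083,spare_breaker=0,screwdriver=0,terminal_strip=0,tape_roll=0,carton=0,spray_can=0,screw_cup=0)
for n,z in zs.items():
  for c,nm in((t,"top"),(d,"side")):
    for q in models.place_of(n,c)[:1]: print(n,nm,np.round(q["location"]),round(q["confidence"],2),atz(c,q["location"],z).round(3))
E
```

```text
{'clock': 0.0, 'joints': array([-1.35519592,  0.3339132 ,  0.03987327,  1.46628232, -0.01341617,
        1.34328579, -0.05850093]), 'joint_vel': array([ 0.00100426, -0.00103142,  0.00031485, -0.00016133, -0.00128029,
       -0.00027678, -0.00197841]), 'effort': array([ 4.63958804e-04, -6.56376028e+01,  1.33550394e+00, -4.03789365e+01,
       -5.96772577e-02,  4.46859899e-02,  1.92181010e-04]), 'eef_pos': array([0.20114302, 0.61763703, 0.24365234]), 'tool_rot': array([ 1.56761629e-01,  9.87636134e-01, -8.07319277e-04, -8.03259320e-05]), 'wrist_force': array([ 0.07540915, -0.19234483,  0.91529689]), 'moment': array([ 0.01261246, -0.00853715, -0.02402355]), 'gripper_force': 0.0, 'grip_width': 0.9994883955455203}
enclosure top [281. 222.] 0.66 [0.531 0.131 0.   ]
enclosure side [340. 274.] 0.95 [0.522 0.135 0.   ]
flap_hinge top [250. 203.] 0.83 [0.576 0.232 0.095]
flap_hinge side [318. 280.] 0.93 [0.566 0.224 0.096]
flap_lip top [308. 232.] 0.8 [0.489 0.031 0.095]
flap_lip side [362. 224.] 0.77 [0.479 0.033 0.096]
spare_breaker top [266. 259.] 0.6 [0.4   0.177 0.   ]
spare_breaker side [386. 296.] 0.72 [0.397 0.185 0.   ]
screwdriver top [338. 191.] 0.76 [ 0.651 -0.066  0.   ]
screwdriver side [303. 210.] 0.79 [ 0.66  -0.072  0.   ]
terminal_strip top [292. 175.] 0.56 [0.703 0.101 0.   ]
terminal_strip side [275. 256.] 0.77 [0.707 0.108 0.   ]
tape_roll top [223. 260.] 0.49 [0.392 0.325 0.   ]
tape_roll side [392. 353.] 0.63 [0.371 0.337 0.   ]
carton top [190. 216.] 0.76 [0.54  0.453 0.   ]
carton side [315. 392.] 0.84 [0.535 0.456 0.   ]
spray_can top [451. 214.] 0.87 [ 0.587 -0.466  0.   ]
spray_can side [349. 131.] 0.87 [ 0.569 -0.46   0.   ]
screw_cup top [431. 268.] 0.68 [ 0.394 -0.394  0.   ]
screw_cup side [397. 148.] 0.77 [ 0.398 -0.396  0.   ]
```

View pics/a.png

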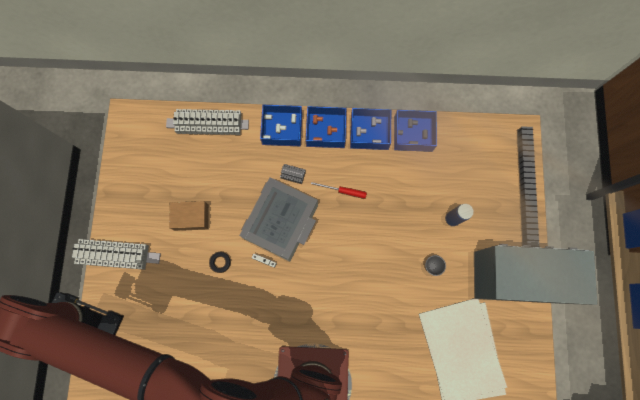

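View pics/b.png

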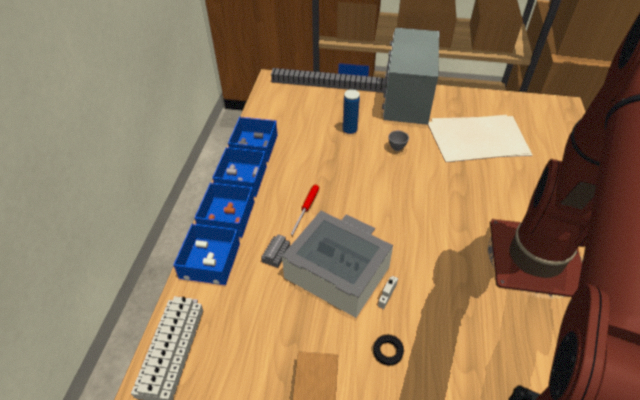

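The top view shows the enclosure amid (281,222), lip at (308,232) facing −y, with the hinge at (250,203); the side view agrees, with the lip at (362,224). The networks match both. The tool stays vertical, so I'll push the lip's edge with the closed fingers and roll it up. First I move in front of the lip.

Emit:
play_rows(moves=[{"dx": -0.95, "dy": -0.59, "grip": 0}, {"dx": -0.95, "dy": -0.59, "grip": 0}, {"dx": -0.95, "dy": -0.59, "grip": 0}, {"dx": -0.95, "dy": -0.59, "grip": 0}, {"dx": -0.95, "dy": -0.59, "grip": 0}, {"dx": -0.95, "dy": -0.59, "grip": 0}, {"dx": -0.95, "dy": -0.59, "grip": 0}, {"dx": -0.95, "dy": -0.59, "grip": 0}, {"dx": -0.95, "dy": -0.59, "grip": 0}, {"dx": -0.95, "dy": -0.59, "grip": 0}])

```text
$.moves[0]: bad value
```

Emit:
play_rows(moves=[{"dx": -0.95, "dy": -0.59, "grip": 0}, {"dx": -0.95, "dy": -0.59, "grip": 0}, {"dx": -0.95, "dy": -0.59, "grip": 0}, {"dx": -0.95, "dy": -0.59, "grip": 0}, {"dx": -0.32, "dy": -0.94, "grip": 0}, {"dx": -0.32, "dy": -0.94, "grip": 0}, {"dx": -0.32, "dy": -0.94, "grip": 0}, {"dx": -0.32, "dy": -0.94, "grip": 0}, {"dx": -0.32, "dy": -0.94, "grip": 0}, {"dx": -0.32, "dy": -0.94, "grip": 0}])

```text
$.moves[0]: bad value
```

Emit:
play_rows(moves=[{"dx": -0.32, "dy": -0.94, "grip": 0}, {"dx": -0.32, "dy": -0.94, "grip": 0}, {"dx": -0.32, "dy": -0.94, "grip": 0}, {"dx": -0.32, "dy": -0.94, "grip": 0}, {"dx": -0.32, "dy": -0.94, "grip": 0}, {"dx": -0.32, "dy": -0.94, "grip": 0}, {"dx": -0.32, "dy": -0.94, "grip": 0}, {"dx": -0.32, "dy": -0.94, "grip": 0}, {"spin": 0.12, "grip": 0}, {"spin": 0.12, "grip": 0}])

```text
$.moves[0]: bad value
```

Emit:
play_rows(moves=[{"spin": 0.12, "grip": 0}, {"spin": 0.12, "grip": 0}, {"spin": 0.12, "grip": 0}, {"spin": 0.12, "grip": 0}, {"spin": 0.12, "grip": 0}, {"spin": 0.12, "grip": 0}, {"spin": 0.12, "grip": 0}, {"spin": 0.12, "grip": 0}, {"spin": 0.12, "grip": 0}, {"spin": 0.12, "grip": 0}])

```text
$.moves[0]: bad value
```

```bash
python3 - <<'E'
from h import *
t=vision.camera("top");d=vision.camera("side")
s=r.observe();print(s["clock"],s["eef_pos"],R.from_quat(s["tool_rot"]).as_matrix().round(3),s["joints"].round(2),s["wrist_force"].round(1))
for n,z in dict(enclosure=0,flap_hinge=.0955,flap_lip=.0955).items():
  for c in(t,d):
    for q in models.place_of(n,c)[:1]: print(n,np.round(q["location"]),round(q["confidence"],2),atz(c,q["location"],z).round(3))
# top-plate corner fit check crop
f=cv2.resize(t["frame"][150:290,210:350],None,fx=4,fy=4);g=cv2.resize(d["frame"][190:330,260:420],None,fx=4,fy=4)[:560]
cv2.imwrite("pics/c.png",f);cv2.imwrite("pics/d.png",g)
E
```

```text
1.3 [0.20124322 0.61802859 0.24454104] [[-0.951  0.31  -0.   ]
 [ 0.31   0.951 -0.   ]
 [-0.    -0.    -1.   ]] [-1.36  0.33  0.04  1.47 -0.01  1.34 -0.06] [0.2 0.1 0.6]
enclosure [281. 222.] 0.79 [0.53  0.131 0.   ]
enclosure [340. 272.] 0.82 [0.523 0.132 0.   ]
flap_hinge [315. 280.] 0.83 [0.573 0.226 0.096]
flap_lip [309. 232.] 0.67 [0.487 0.028 0.095]
```

Emit:
play_rows(moves=[{"dx": -0.95, "dy": -0.59, "dz": 0, "spin": 0, "grip": 0}])

```text
clock: 1.68
eef_pos: [0.2142, 0.5996, 0.2439]
tool_rot: [0.153, 0.988, 0.0, -0.001]
wrist_force: [-1.0, 0.6, 0.1]
grip_width: 0.971
gripper_force: 0.0
```

All five keys are needed in each row.

Emit:
play_rows(moves=[{"dx": -0.95, "dy": -0.59, "dz": 0, "spin": 0, "grip": 0}, {"dx": -0.95, "dy": -0.59, "dz": 0, "spin": 0, "grip": 0}, {"dx": -0.95, "dy": -0.59, "dz": 0, "spin": 0, "grip": 0}, {"dx": -0.95, "dy": -0.59, "dz": 0, "spin": 0, "grip": 0}, {"dx": -0.95, "dy": -0.59, "dz": 0, "spin": 0, "grip": 0}, {"dx": -0.95, "dy": -0.59, "dz": 0, "spin": 0, "grip": 0}, {"dx": -0.95, "dy": -0.59, "dz": 0, "spin": 0, "grip": 0}, {"dx": -0.95, "dy": -0.59, "dz": 0, "spin": 0, "grip": 0}, {"dx": -0.95, "dy": -0.59, "dz": 0, "spin": 0, "grip": 0}, {"dx": -0.95, "dy": -0.59, "dz": 0, "spin": 0, "grip": 0}])

```text
clock: 2.52
eef_pos: [0.4002, 0.3817, 0.2447]
tool_rot: [0.157, 0.988, 0.0, 0.0]
wrist_force: [0.6, -0.6, 0.2]
grip_width: 0.247
gripper_force: 0.0
```

Emit:
play_rows(moves=[{"dx": -0.95, "dy": -0.59, "dz": 0, "spin": 0, "grip": 0}, {"dx": -0.95, "dy": -0.59, "dz": 0, "spin": 0, "grip": 0}, {"dx": -0.95, "dy": -0.59, "dz": 0, "spin": 0, "grip": 0}, {"dx": -0.32, "dy": -0.94, "dz": 0, "spin": 0, "grip": 0}, {"dx": -0.32, "dy": -0.94, "dz": 0, "spin": 0, "grip": 0}, {"dx": -0.32, "dy": -0.94, "dz": 0, "spin": 0, "grip": 0}, {"dx": -0.32, "dy": -0.94, "dz": 0, "spin": 0, "grip": 0}, {"dx": -0.32, "dy": -0.94, "dz": 0, "spin": 0, "grip": 0}, {"dx": -0.32, "dy": -0.94, "dz": 0, "spin": 0, "grip": 0}, {"dx": -0.32, "dy": -0.94, "dz": 0, "spin": 0, "grip": 0}])

```text
clock: 3.35
eef_pos: [0.4557, 0.1438, 0.2447]
tool_rot: [0.157, 0.988, 0.0, 0.0]
wrist_force: [-0.1, -0.3, -0.6]
grip_width: 0.006
gripper_force: 0.0
```

Emit:
play_rows(moves=[{"dx": -0.32, "dy": -0.94, "dz": 0, "spin": 0, "grip": 0}, {"dx": -0.32, "dy": -0.94, "dz": 0, "spin": 0, "grip": 0}, {"dx": -0.32, "dy": -0.94, "dz": 0, "spin": 0, "grip": 0}, {"dx": -0.32, "dy": -0.94, "dz": 0, "spin": 0, "grip": 0}, {"dx": -0.32, "dy": -0.94, "dz": 0, "spin": 0, "grip": 0}, {"dx": -0.32, "dy": -0.94, "dz": 0, "spin": 0, "grip": 0}, {"dx": -0.32, "dy": -0.94, "dz": 0, "spin": 0, "grip": 0}, {"dx": -0.32, "dy": -0.94, "dz": 0, "spin": 0, "grip": 0}, {"dx": 0, "dy": 0, "dz": 0, "spin": 0.12, "grip": 0}, {"dx": 0, "dy": 0, "dz": 0, "spin": 0.12, "grip": 0}])

```text
clock: 4.18
eef_pos: [0.4583, -0.0553, 0.2449]
tool_rot: [0.278, 0.961, 0.0, 0.0]
wrist_force: [0.4, 1.2, -0.2]
grip_width: 0.003
gripper_force: 0.0
```

Emit:
play_rows(moves=[{"dx": 0, "dy": 0, "dz": 0, "spin": 0.12, "grip": 0}, {"dx": 0, "dy": 0, "dz": 0, "spin": 0.12, "grip": 0}, {"dx": 0, "dy": 0, "dz": 0, "spin": 0.12, "grip": 0}, {"dx": 0, "dy": 0, "dz": 0, "spin": 0.12, "grip": 0}, {"dx": 0, "dy": 0, "dz": 0, "spin": 0.12, "grip": 0}, {"dx": 0, "dy": 0, "dz": 0, "spin": 0.12, "grip": 0}, {"dx": 0, "dy": 0, "dz": 0, "spin": 0.12, "grip": 0}, {"dx": 0, "dy": 0, "dz": 0, "spin": 0.12, "grip": 0}, {"dx": 0, "dy": 0, "dz": 0, "spin": 0.12, "grip": 0}, {"dx": 0, "dy": 0, "dz": 0, "spin": 0.12, "grip": 0}])

```text
clock: 5.02
eef_pos: [0.4584, -0.0536, 0.2447]
tool_rot: [0.771, 0.637, 0.0, 0.0]
wrist_force: [0.5, -0.4, -0.6]
grip_width: 0.007
gripper_force: 0.0
```

```bash
python3 - <<'E'
from h import *
t=vision.camera("top");d=vision.camera("side")
s=r.observe();print(s["clock"],s["eef_pos"],R.from_quat(s["tool_rot"]).as_matrix().round(3),s["joints"].round(2),s["wrist_force"].round(1))
for n,z in dict(flap_hinge=.0955,flap_lip=.0955).items():
  for c in(t,d):
    for q in models.place_of(n,c)[:1]: print(n,np.round(q["location"]),round(q["confidence"],2),atz(c,q["location"],z).round(3))
f=cv2.resize(t["frame"][150:290,210:350],None,fx=4,fy=4);g=cv2.resize(d["frame"][190:330,260:420],None,fx=4,fy=4)
cv2.imwrite("pics/c.png",f);cv2.imwrite("pics/d.png",g)
E
```

```text
5.1167 [ 0.45844461 -0.0536713   0.24470087] [[ 0.186  0.983  0.   ]
 [ 0.983 -0.186  0.   ]
 [ 0.     0.    -1.   ]] [-0.53 -0.09  0.52  1.92  0.05  1.3  -0.21] [ 0.2 -0.  -0.6]
flap_hinge [253. 206.] 0.86 [0.566 0.219 0.095]
flap_hinge [317. 281.] 0.67 [0.568 0.228 0.096]
flap_lip [308. 230.] 0.88 [0.493 0.033 0.095]
flap_lip [363. 224.] 0.85 [0.476 0.033 0.096]
```

View pics/c.png

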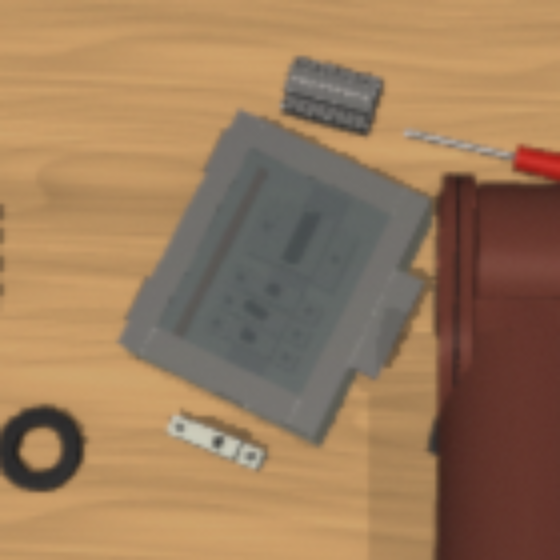

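View pics/d.png

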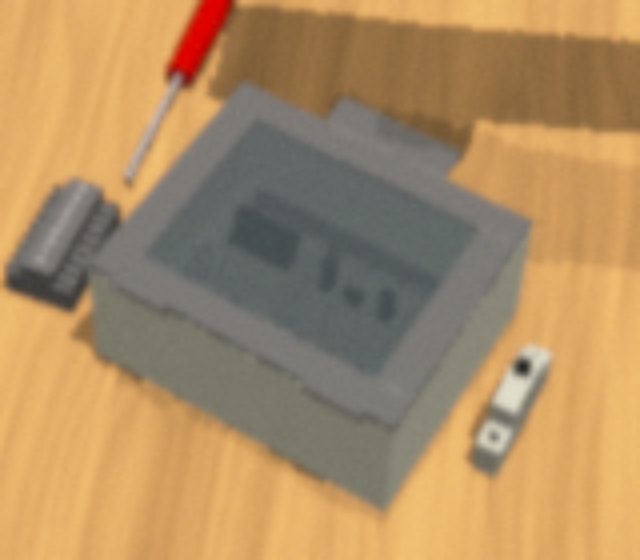

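The crop shows the flap's corners at (240,112), (437,200), (320,444), (125,342) from above and (245,85), (528,222), (388,425), (95,265) from the side. The wide black lever is at the terminal-strip end.

```bash
python3 - <<'E'
from h import *
t=vision.camera("top");d=vision.camera("side")
for c,o,P in((t,(210,150),[(240,112),(437,200),(320,444),(125,342)]),(d,(260,190),[(95,265),(245,85),(528,222),(388,425)])):
    W=np.array([atz(c,(p[0]/4+o[0],p[1]/4+o[1]),.0995) for p in P])[:,:2]
    u=(W[0]+W[3]-W[1]-W[2])/2; v=(W[3]-W[2]+0)*0+(W[3]+W[2]-W[0]-W[1])/2
    print(W.mean(0),np.linalg.norm(u),np.degrees(np.arctan2(u[1],u[0])),np.linalg.norm(v),np.degrees(np.arctan2(v[1],v[0])))
E
```

```text
[0.52925009 0.12633599] 0.18177337888456804 66.41988811224049 0.21904213925301183 157.36445994247103
[0.52965069 0.13441273] 0.17627092762756494 66.44215518663633 0.21250850327427168 156.24154478874425
```

Emit:
play_rows(moves=[{"dx": 0, "dy": 0, "dz": 1, "spin": 0.111, "grip": 0}, {"dx": 0, "dy": 0, "dz": 1, "spin": 0.111, "grip": 0}, {"dx": 0, "dy": -0.34, "dz": 1, "spin": 0, "grip": 0}, {"dx": 0, "dy": 0, "dz": 1, "spin": 0, "grip": 0}, {"dx": 0, "dy": 0, "dz": 1, "spin": 0, "grip": 0}, {"dx": 0, "dy": 0, "dz": 0.9, "spin": 0, "grip": 0}, {"dx": 0.9, "dy": 0, "dz": 0, "spin": 0, "grip": 0}, {"dx": 0.9, "dy": 0, "dz": 0, "spin": 0, "grip": 0}, {"dx": 0, "dy": 0, "dz": 0, "spin": 0, "grip": 0}])

```text
clock: 6.17
eef_pos: [0.4696, -0.0052, 0.0968]
tool_rot: [0.834, 0.552, 0.0, -0.0]
wrist_force: [0.4, 0.3, 0.5]
grip_width: 0.01
gripper_force: 0.0
```

```bash
python3 - <<'E'
from h import *
s=r.observe();print(s["clock"],s["eef_pos"],R.from_quat(s["tool_rot"]).as_matrix().round(3)[:2],s["wrist_force"].round(2))
u=np.array([.397,.918]);e=s["eef_pos"][:2]-[.529,.131];print(e@u,e@[-.918,.397])
d=vision.camera("side");cv2.imwrite("pics/e.png",cv2.resize(d["frame"][140:320,260:460],None,fx=3,fy=3))
E
```

```text
6.1667 [ 0.46960516 -0.00517496  0.09680116] [[ 0.39   0.921  0.   ]
 [ 0.921 -0.39   0.001]] [0.37 0.31 0.48]
-0.14858836364778336 0.0004630027829435351
```

View pics/e.png

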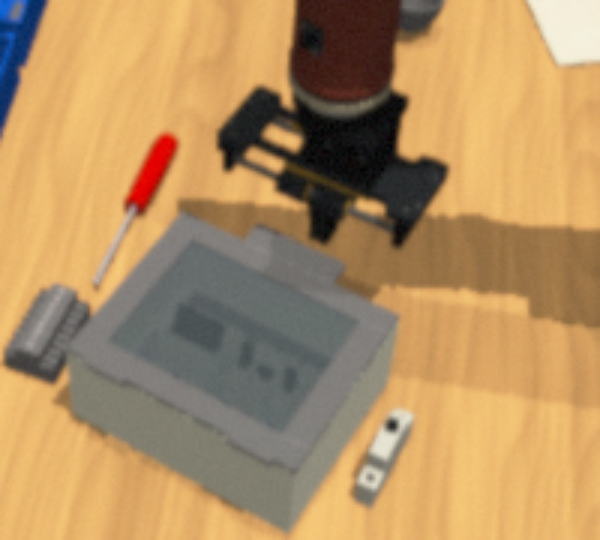

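The closed fingers (tip at (322,238)) stand just in front of the lip, lower than its edge. I approach slowly until contact.

Emit:
play_rows(moves=[{"dx": 0.6, "dy": 0, "dz": 0, "spin": 0, "grip": 0}, {"dx": 0.12, "dy": 0, "dz": 0, "spin": 0, "grip": 0}, {"dx": 0.12, "dy": 0, "dz": 0, "spin": 0, "grip": 0}, {"dx": 0, "dy": 0, "dz": 0, "spin": 0, "grip": 0}])

```text
clock: 6.55
eef_pos: [0.4768, 0.0107, 0.0971]
tool_rot: [0.835, 0.55, 0.0, 0.0]
wrist_force: [-1.3, -0.3, -0.3]
grip_width: 0.004
gripper_force: 0.0
```

Emit:
play_rows(moves=[{"dx": 0.1, "dy": 0, "dz": 0, "spin": 0, "grip": 0}, {"dx": 0, "dy": 0, "dz": 0, "spin": 0, "grip": 0}])

```text
clock: 6.72
eef_pos: [0.4777, 0.0126, 0.0971]
tool_rot: [0.835, 0.55, 0.0, 0.0]
wrist_force: [1.1, -0.4, 0.3]
grip_width: 0.007
gripper_force: 0.0
```

Emit:
play_rows(moves=[{"dx": 0.1, "dy": 0, "dz": 0, "spin": 0, "grip": 0}, {"dx": 0, "dy": 0, "dz": 0, "spin": 0, "grip": 0}])

```text
clock: 6.88
eef_pos: [0.4787, 0.0151, 0.0971]
tool_rot: [0.835, 0.55, 0.0, -0.0]
wrist_force: [0.8, 0.4, 0.4]
grip_width: 0.004
gripper_force: 0.0
```

Emit:
play_rows(moves=[{"dx": 0.1, "dy": 0, "dz": 0, "spin": 0, "grip": 0}, {"dx": 0, "dy": 0, "dz": 0, "spin": 0, "grip": 0}])

```text
clock: 7.05
eef_pos: [0.4798, 0.0176, 0.0971]
tool_rot: [0.835, 0.55, 0.0, 0.0]
wrist_force: [0.2, -0.6, -0.7]
grip_width: 0.004
gripper_force: 0.0
```

Emit:
play_rows(moves=[{"dx": 0.1, "dy": 0, "dz": 0, "spin": 0, "grip": 0}, {"dx": 0, "dy": 0, "dz": 0, "spin": 0, "grip": 0}])

```text
clock: 7.22
eef_pos: [0.4805, 0.0193, 0.097]
tool_rot: [0.835, 0.55, -0.0, 0.0]
wrist_force: [-0.9, -0.7, 1.2]
grip_width: 0.007
gripper_force: 0.5
```

Emit:
play_rows(moves=[{"dx": 0.1, "dy": 0, "dz": 0, "spin": 0, "grip": 0}, {"dx": 0, "dy": 0, "dz": 0, "spin": 0, "grip": 0}])

```text
clock: 7.38
eef_pos: [0.4807, 0.0196, 0.0968]
tool_rot: [0.836, 0.549, -0.002, 0.0]
wrist_force: [-5.5, -9.9, 6.0]
grip_width: 0.008
gripper_force: 5.4
```

Contact, about 11 N. Now I draw the edge upwards by friction.

Emit:
play_rows(moves=[{"dx": 0, "dy": 0, "dz": -0.2, "spin": 0, "grip": 0}, {"dx": 0, "dy": 0, "dz": -0.2, "spin": 0, "grip": 0}, {"dx": 0, "dy": 0, "dz": -0.2, "spin": 0, "grip": 0}])

```text
clock: 7.63
eef_pos: [0.4808, 0.0201, 0.1117]
tool_rot: [0.836, 0.549, -0.001, 0.0]
wrist_force: [-2.8, -5.7, -0.1]
grip_width: 0.007
gripper_force: 3.0
```

```bash
python3 - <<'E'
from h import *
d=vision.camera("side");s=r.observe();print(s["clock"],s["eef_pos"],s["wrist_force"].round(1));cv2.imwrite("pics/f.png",cv2.resize(d["frame"][180:320,270:410],None,fx=4,fy=4))
E
```

```text
7.6833 [0.48098446 0.0201897  0.11253557] [-4.3 -7.1  0.3]
```

View pics/f.png

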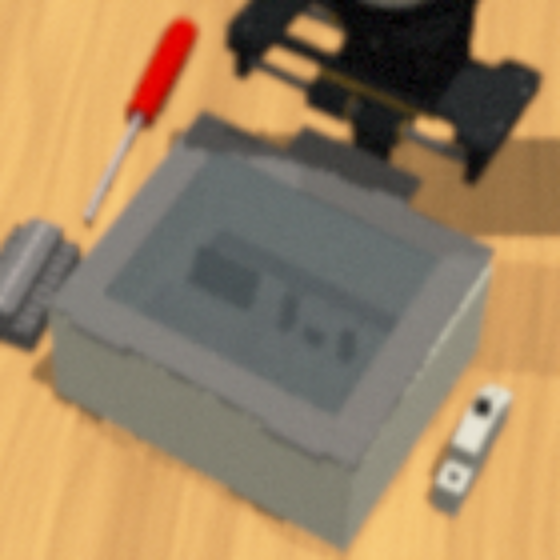

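The flap has lifted: a bright wedge opens along its right edge near (460,300). I follow the arc.

Emit:
play_rows(moves=[{"dx": 0.03, "dy": 0, "dz": -0.33, "spin": 0, "grip": 0}, {"dx": 0.05, "dy": 0, "dz": -0.33, "spin": 0, "grip": 0}, {"dx": 0.07, "dy": 0, "dz": -0.34, "spin": 0, "grip": 0}])

```text
clock: 7.93
eef_pos: [0.4821, 0.0235, 0.1368]
tool_rot: [0.836, 0.549, -0.002, 0.0]
wrist_force: [-3.9, -6.7, -0.3]
grip_width: 0.006
gripper_force: 3.9
```

Emit:
play_rows(moves=[{"dx": 0.12, "dy": 0, "dz": -0.5, "spin": 0, "grip": 0}, {"dx": 0.16, "dy": 0, "dz": -0.5, "spin": 0, "grip": 0}])

```text
clock: 8.1
eef_pos: [0.4848, 0.0298, 0.162]
tool_rot: [0.836, 0.549, -0.002, 0.0]
wrist_force: [-3.6, -7.5, 2.1]
grip_width: 0.007
gripper_force: 3.9
```

Emit:
play_rows(moves=[{"dx": 0.19, "dy": 0, "dz": -0.5, "spin": 0, "grip": 0}, {"dx": 0.23, "dy": 0, "dz": -0.5, "spin": 0, "grip": 0}])

```text
clock: 8.27
eef_pos: [0.4891, 0.0395, 0.1873]
tool_rot: [0.836, 0.549, -0.002, 0.0]
wrist_force: [-4.4, -7.7, 2.4]
grip_width: 0.004
gripper_force: 3.9
```

```bash
python3 - <<'E'
from h import *
d=vision.camera("side");s=r.observe();print(s["clock"],s["eef_pos"],s["wrist_force"].round(1));cv2.imwrite("pics/g.png",cv2.resize(d["frame"][160:320,250:410],None,fx=3,fy=3))
e=s["eef_pos"][:2]-[.529,.131];print(e@[.397,.918])
E
```

```text
8.3167 [0.49018123 0.04078797 0.18964341] [-8.2 -9.   8.8]
-0.09822569337124891
```

View pics/g.png

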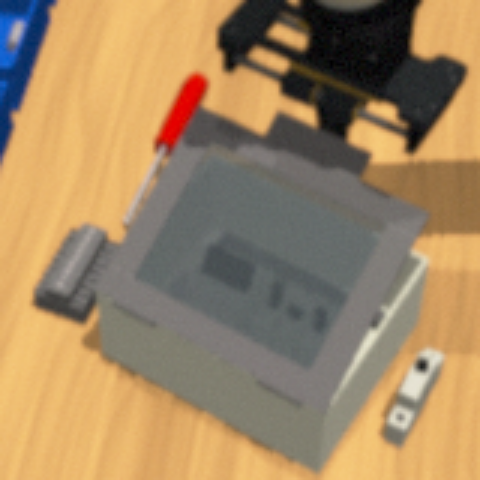

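The flap stands at about 26°, held by the fingers at (340,130). I continue along the arc, easing the pressure slightly.

Emit:
play_rows(moves=[{"dx": 0.25, "dy": 0, "dz": -0.5, "spin": 0, "grip": 0}, {"dx": 0.32, "dy": 0, "dz": -0.5, "spin": 0, "grip": 0}])

```text
clock: 8.48
eef_pos: [0.4951, 0.0528, 0.2123]
tool_rot: [0.836, 0.549, -0.001, 0.0]
wrist_force: [-2.6, -5.7, 2.9]
grip_width: 0.004
gripper_force: 2.9
```

Emit:
play_rows(moves=[{"dx": 0.37, "dy": 0, "dz": -0.5, "spin": 0, "grip": 0}, {"dx": 0.44, "dy": 0, "dz": -0.5, "spin": 0, "grip": 0}])

```text
clock: 8.65
eef_pos: [0.5034, 0.0719, 0.2378]
tool_rot: [0.836, 0.549, -0.001, 0.0]
wrist_force: [-1.9, -3.3, 3.6]
grip_width: 0.003
gripper_force: 2.3
```

Emit:
play_rows(moves=[{"dx": 0.42, "dy": 0, "dz": -0.4, "spin": 0, "grip": 0}, {"dx": 0.49, "dy": 0, "dz": -0.4, "spin": 0, "grip": 0}])

```text
clock: 8.82
eef_pos: [0.5129, 0.0936, 0.258]
tool_rot: [0.835, 0.55, 0.0, 0.0]
wrist_force: [0.5, -2.9, 2.4]
grip_width: 0.009
gripper_force: 0.9
```

Emit:
play_rows(moves=[{"dx": 0.6, "dy": 0, "dz": -0.45, "spin": 0, "grip": 0}, {"dx": 0.6, "dy": 0, "dz": -0.4, "spin": 0, "grip": 0}, {"dx": 0.6, "dy": 0, "dz": -0.3, "spin": 0, "grip": 0}])

```text
clock: 9.07
eef_pos: [0.5307, 0.1361, 0.2867]
tool_rot: [0.835, 0.55, 0.0, -0.0]
wrist_force: [0.2, 0.2, -1.0]
grip_width: 0.003
gripper_force: 0.2
```

Emit:
play_rows(moves=[{"dx": 0.6, "dy": 0, "dz": -0.25, "spin": 0, "grip": 0}, {"dx": 0.6, "dy": 0, "dz": -0.2, "spin": 0, "grip": 0}, {"dx": 0.6, "dy": 0, "dz": -0.1, "spin": 0, "grip": 0}])

```text
clock: 9.32
eef_pos: [0.5486, 0.1777, 0.3002]
tool_rot: [0.835, 0.55, 0.0, -0.0]
wrist_force: [0.2, -0.1, 0.7]
grip_width: 0.005
gripper_force: 0.2
```

Emit:
play_rows(moves=[{"dx": 0.6, "dy": 0, "dz": -0.1, "spin": 0, "grip": 0}, {"dx": 0.6, "dy": 0, "dz": 0, "spin": 0, "grip": 0}, {"dx": 0.6, "dy": 0, "dz": 0, "spin": 0, "grip": 0}])

```text
clock: 9.57
eef_pos: [0.5662, 0.219, 0.3021]
tool_rot: [0.835, 0.55, 0.0, -0.0]
wrist_force: [-0.1, 0.2, 1.1]
grip_width: 0.003
gripper_force: 0.1
```

```bash
python3 - <<'E'
from h import *
d=vision.camera("side");s=r.observe();print(s["clock"],s["eef_pos"],s["wrist_force"].round(1));cv2.imwrite("pics/i.png",cv2.resize(d["frame"][100:320,230:450],None,fx=2.5,fy=2.5))
e=s["eef_pos"][:2]-[.529,.131];print(e@[.397,.918])
E
```

```text
9.6167 [0.56625771 0.22237489 0.30142659] [-1.6  2.6 -0.6]
0.09867346344777055
```

View pics/i.png

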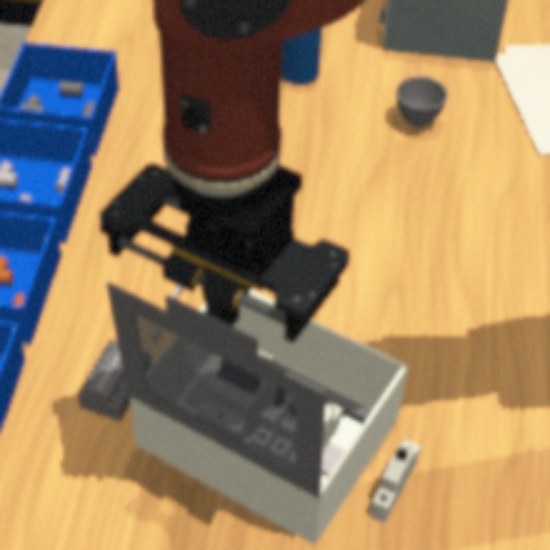

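The flap is near upright with the fingers still behind it; I push further over.

Emit:
play_rows(moves=[{"dx": 0.5, "dy": 0, "dz": 0, "spin": 0, "grip": 0}, {"dx": 0.5, "dy": 0, "dz": 0, "spin": 0, "grip": 0}, {"dx": 0.4, "dy": 0, "dz": 0, "spin": 0, "grip": 0}, {"dx": 0, "dy": 0, "dz": 0, "spin": 0, "grip": 0}])

```text
clock: 9.95
eef_pos: [0.5798, 0.2527, 0.3015]
tool_rot: [0.835, 0.551, -0.0, -0.0]
wrist_force: [-0.7, -0.2, -0.0]
grip_width: 0.003
gripper_force: 0.0
```

Emit:
play_rows(moves=[{"dx": -1, "dy": 0, "dz": 0, "spin": 0, "grip": 0}, {"dx": -1, "dy": 0, "dz": 0, "spin": 0, "grip": 0}, {"dx": -1, "dy": 0, "dz": 0, "spin": 0, "grip": 0}, {"dx": -1, "dy": 0, "dz": 0, "spin": 0, "grip": 0}, {"dx": -1, "dy": 0, "dz": 0, "spin": 0, "grip": 0}, {"dx": -1, "dy": 0, "dz": 0, "spin": 0, "grip": 0}, {"dx": -1, "dy": 0, "dz": 0, "spin": 0, "grip": 0}, {"dx": -1, "dy": 0, "dz": 0, "spin": 0, "grip": 0}, {"dx": -1, "dy": 0, "dz": 0, "spin": 0, "grip": 0}, {"dx": -0.5, "dy": 0, "dz": 0, "spin": 0, "grip": 0}])

```text
clock: 10.78
eef_pos: [0.485, 0.0286, 0.3024]
tool_rot: [0.836, 0.549, 0.0, 0.0]
wrist_force: [0.9, -0.5, 0.1]
grip_width: 0.003
gripper_force: 0.0
```

```bash
python3 - <<'E'
from h import *
d=vision.camera("side");t=vision.camera("top");s=r.observe();print(s["clock"],s["eef_pos"],s["wrist_force"].round(1));
a=cv2.resize(d["frame"][160:320,250:410],None,fx=2.5,fy=2.5);b=cv2.resize(t["frame"][130:290,200:360],None,fx=2.5,fy=2.5);cv2.imwrite("pics/j.png",np.hstack([a,b]))
e=s["eef_pos"][:2]-[.529,.131];print(e@[.397,.918],e@[-.918,.397])
for n,z in dict(flap_hinge=.0955,main_switch_tip=.083,enclosure=0).items():
  for c in(t,d):
    for q in models.place_of(n,c)[:1]:
      w=atz(c,q["location"],z);print(n,np.round(q["location"]),round(q["confidence"],2),w.round(3),(w[:2]-[.529,.131])@np.array([[.397,-.918],[.918,.397]]))
E
```

```text
10.8833 [0.48555268 0.02966431 0.3026031 ] [-0.5  0.5  0.1]
-0.11027474506011738 -0.0003456314671147837
flap_hinge [251. 205.] 0.9 [0.572 0.227 0.095] [ 0.10511221 -0.00110709]
flap_hinge [317. 278.] 0.92 [0.568 0.22  0.096] [ 0.09766092 -0.0006218 ]
main_switch_tip [326. 245.] 0.56 [0.564 0.109 0.083] [-0.00599761 -0.04069548]
enclosure [280. 224.] 0.92 [0.523 0.135 0.   ] [0.00186935 0.00682936]
enclosure [339. 274.] 0.74 [0.523 0.135 0.   ] [0.00185782 0.00685015]
```

View pics/j.png

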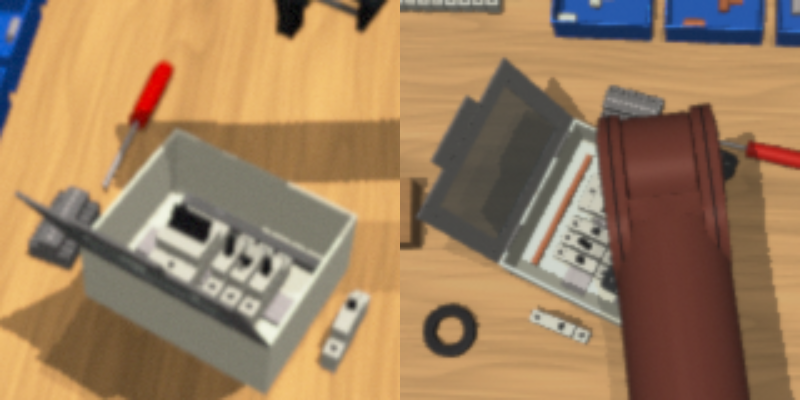

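The flap lies open on its stop, the black main lever at (190,220) leans to the lip. I move above the free strip in front of it, then down inside.

Emit:
play_rows(moves=[{"dx": 0.8, "dy": 0.55, "dz": 0, "spin": 0, "grip": 0}, {"dx": 0.8, "dy": 0.55, "dz": 0, "spin": 0, "grip": 0}, {"dx": 0.7, "dy": 0.5, "dz": 0, "spin": 0, "grip": 0}, {"dx": 0, "dy": 0, "dz": 1, "spin": 0, "grip": 0}, {"dx": 0, "dy": 0, "dz": 1, "spin": 0, "grip": 0}, {"dx": 0, "dy": 0, "dz": 1, "spin": 0, "grip": 0}, {"dx": 0, "dy": 0, "dz": 1, "spin": 0, "grip": 0}, {"dx": 0, "dy": 0, "dz": 1, "spin": 0, "grip": 0}, {"dx": 0, "dy": 0, "dz": 0, "spin": 0, "grip": 0}])

```text
clock: 11.93
eef_pos: [0.5428, 0.0694, 0.1722]
tool_rot: [0.835, 0.551, -0.004, -0.001]
wrist_force: [-0.5, 0.6, -0.6]
grip_width: 0.004
gripper_force: 0.0
```

```bash
python3 - <<'E'
from h import *
d=vision.camera("side");s=r.observe();print(s["clock"],s["eef_pos"],s["wrist_force"].round(1));
e=s["eef_pos"][:2]-[.529,.131];print(e@[.397,.918],e@[-.918,.397])
f=d["frame"].copy()
cv2.imwrite("pics/k.png",cv2.resize(f[160:320,250:410],None,fx=3.5,fy=3.5))
for q in models.place_of("main_switch_tip",d)[:1]:
      w=atz(d,q["location"],.083);print(np.round(q["location"]),q["confidence"],(w[:2]-[.529,.131])@np.array([[.397,-.918],[.918,.397]]))
E
```

```text
11.9833 [0.54396483 0.06939677 0.17487136] [-0.3  0.3  0.6]
-0.0506107253279072 -0.03819419779357394
[328. 249.] 0.52 [ 0.00308492 -0.02984515]
```

View pics/k.png

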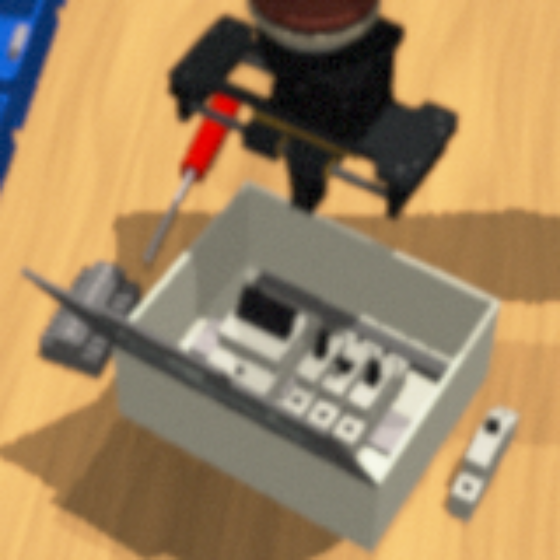

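The fingertip (308,205) is above the lip-side strip of the box, at the wide lever's position along y. I descend and push.

Emit:
play_rows(moves=[{"dx": 0, "dy": 0, "dz": 0.8, "spin": 0, "grip": 0}, {"dx": 0, "dy": 0, "dz": 0.8, "spin": 0, "grip": 0}, {"dx": 0, "dy": 0, "dz": 0.8, "spin": 0, "grip": 0}, {"dx": 0, "dy": 0, "dz": 0.7, "spin": 0, "grip": 0}, {"dx": 0, "dy": 0, "dz": 0, "spin": 0, "grip": 0}, {"dx": 0.2, "dy": 0, "dz": 0, "spin": 0, "grip": 0}, {"dx": 0.2, "dy": 0, "dz": 0, "spin": 0, "grip": 0}, {"dx": 0.2, "dy": 0, "dz": 0, "spin": 0, "grip": 0}, {"dx": 0, "dy": 0, "dz": 0, "spin": 0, "grip": 0}])

```text
clock: 12.78
eef_pos: [0.5527, 0.0847, 0.1011]
tool_rot: [0.835, 0.551, 0.001, 0.0]
wrist_force: [-0.2, -0.2, 0.1]
grip_width: 0.004
gripper_force: 0.0
```

Emit:
play_rows(moves=[{"dx": 0.2, "dy": 0, "dz": 0, "spin": 0, "grip": 0}, {"dx": 0.2, "dy": 0, "dz": 0, "spin": 0, "grip": 0}, {"dx": 0, "dy": 0, "dz": 0, "spin": 0, "grip": 0}])

```text
clock: 13.03
eef_pos: [0.5557, 0.0934, 0.0998]
tool_rot: [0.835, 0.551, 0.0, -0.0]
wrist_force: [0.1, -0.3, 0.8]
grip_width: 0.008
gripper_force: 0.0
```

Emit:
play_rows(moves=[{"dx": 0.2, "dy": 0, "dz": 0, "spin": 0, "grip": 0}, {"dx": 0.1, "dy": 0, "dz": 0, "spin": 0, "grip": 0}, {"dx": 0, "dy": 0, "dz": 0, "spin": 0, "grip": 0}])

```text
clock: 13.28
eef_pos: [0.5583, 0.0987, 0.0996]
tool_rot: [0.835, 0.55, -0.0, 0.0]
wrist_force: [-2.1, -0.4, 1.0]
grip_width: 0.012
gripper_force: 0.7
```

Emit:
play_rows(moves=[{"dx": 0.15, "dy": 0, "dz": 0, "spin": 0, "grip": 0}, {"dx": 0.15, "dy": 0, "dz": 0, "spin": 0, "grip": 0}, {"dx": 0, "dy": 0, "dz": 0, "spin": 0, "grip": 0}])

```text
clock: 13.53
eef_pos: [0.5616, 0.1059, 0.0996]
tool_rot: [0.835, 0.55, 0.0, 0.0]
wrist_force: [0.1, -2.3, 1.1]
grip_width: 0.009
gripper_force: 1.1
```

Emit:
play_rows(moves=[{"dx": 0.15, "dy": 0, "dz": 0, "spin": 0, "grip": 0}, {"dx": 0.1, "dy": 0, "dz": 0, "spin": 0, "grip": 0}, {"dx": 0, "dy": 0, "dz": 0, "spin": 0, "grip": 0}])

```text
clock: 13.78
eef_pos: [0.564, 0.1119, 0.0995]
tool_rot: [0.835, 0.55, 0.0, 0.0]
wrist_force: [1.4, -2.7, 1.9]
grip_width: 0.006
gripper_force: 1.4
```

Emit:
play_rows(moves=[{"dx": 0.1, "dy": 0, "dz": 0, "spin": 0, "grip": 0}, {"dx": 0, "dy": 0, "dz": 0, "spin": 0, "grip": 0}])

```text
clock: 13.95
eef_pos: [0.5648, 0.114, 0.0994]
tool_rot: [0.835, 0.55, -0.0, 0.0]
wrist_force: [-0.4, -3.3, 0.6]
grip_width: 0.005
gripper_force: 1.3
```

Force is still the lever's own 2–3 N; I go on in small steps until the stop shows.

Emit:
play_rows(moves=[{"dx": 0.1, "dy": 0, "dz": 0, "spin": 0, "grip": 0}, {"dx": 0, "dy": 0, "dz": 0, "spin": 0, "grip": 0}])

```text
clock: 14.12
eef_pos: [0.5652, 0.1149, 0.0991]
tool_rot: [0.835, 0.55, -0.001, 0.0]
wrist_force: [-1.2, -6.1, 1.5]
grip_width: 0.001
gripper_force: 3.2
```

Emit:
play_rows(moves=[{"dx": 0.1, "dy": 0, "dz": 0, "spin": 0, "grip": 0}, {"dx": 0, "dy": 0, "dz": 0, "spin": 0, "grip": 0}])

```text
clock: 14.28
eef_pos: [0.5658, 0.116, 0.099]
tool_rot: [0.836, 0.549, -0.002, 0.001]
wrist_force: [-3.6, -10.0, 3.8]
grip_width: 0.003
gripper_force: 5.4
```

Emit:
play_rows(moves=[{"dx": 0.1, "dy": 0, "dz": 0, "spin": 0, "grip": 0}, {"dx": 0, "dy": 0, "dz": 0, "spin": 0, "grip": 0}])

```text
clock: 14.45
eef_pos: [0.5668, 0.1178, 0.099]
tool_rot: [0.836, 0.549, -0.002, 0.001]
wrist_force: [-3.5, -11.8, 3.4]
grip_width: 0.002
gripper_force: 6.2
```

Stop reached (force rose to ~12 N). I back off, rise and look.

Emit:
play_rows(moves=[{"dx": -0.5, "dy": 0, "dz": 0, "spin": 0, "grip": 0}, {"dx": -0.6, "dy": 0, "dz": 0, "spin": 0, "grip": 0}, {"dx": 0, "dy": 0, "dz": 0, "spin": 0, "grip": 0}, {"dx": 0, "dy": 0, "dz": -1, "spin": 0, "grip": 0}, {"dx": 0, "dy": 0, "dz": -1, "spin": 0, "grip": 0}, {"dx": 0, "dy": 0, "dz": -1, "spin": 0, "grip": 0}, {"dx": -1, "dy": 0, "dz": -1, "spin": 0, "grip": 0}, {"dx": -1, "dy": 0, "dz": -1, "spin": 0, "grip": 0}, {"dx": -1, "dy": 0, "dz": 0, "spin": 0, "grip": 0}, {"dx": 0, "dy": 0, "dz": 0, "spin": 0, "grip": 0}])

```text
clock: 15.28
eef_pos: [0.5267, 0.0218, 0.2266]
tool_rot: [0.837, 0.548, 0.002, 0.0]
wrist_force: [1.3, -0.6, -1.1]
grip_width: 0.006
gripper_force: 0.0
```

```bash
python3 - <<'E'
from h import *
d=vision.camera("side");s=r.observe();print(s["clock"],s["eef_pos"],s["wrist_force"].round(1))
cv2.imwrite("pics/l.png",cv2.resize(d["frame"][190:300,270:380],None,fx=5,fy=5,interpolation=cv2.INTER_CUBIC))
for n,z in dict(flap_hinge=.0955,main_switch_tip=.083,enclosure=0).items():
  for q in models.place_of(n,d)[:1]:
      w=atz(d,q["location"],z);print(n,np.round(q["location"]),round(q["confidence"],2),(w[:2]-[.529,.131])@np.array([[.397,-.918],[.918,.397]]))
E
```

```text
15.3333 [0.52688154 0.02435152 0.22570682] [ 0.5  0.9 -0.2]
flap_hinge [319. 282.] 0.64 [0.10469058 0.00733307]
main_switch_tip [322. 252.] 0.39 [ 0.01764167 -0.03856751]
enclosure [337. 270.] 0.81 [-0.00329946 -0.00471841]
```

View pics/l.png

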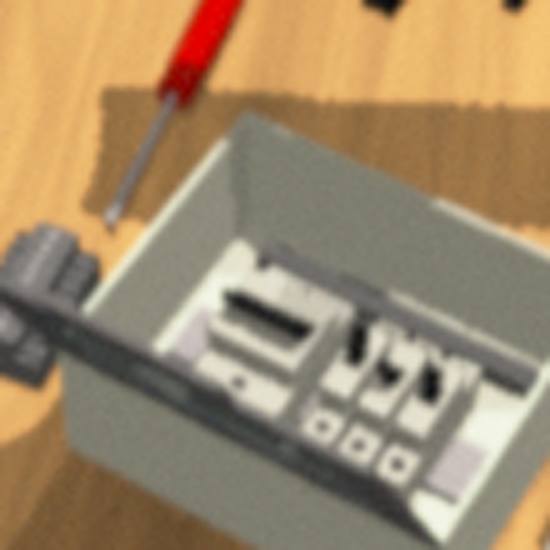

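The main lever at (265,315) now leans to the hinge (tip found at +18 mm, about 24 mm over), the narrow levers are unchanged and the flap is open. I hand the job in.

```bash
python3 -c "
from h import *
print(r.close_job())"
```

```text
the job is handed in; nothing more can be done
None
```

The flap rests open on its stop, the main switch lever is pushed over to on, and the job is handed in; no verdict came back, but the last camera picture and the force at the lever's stop (about 12 N) both fit a finished job.

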